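# Dust off the attenuator modules and pack them in the instrument case

## Robot

A 7-joint arm with a two-finger parallel gripper is mounted at the origin on the work surface. World frame = base frame: x ahead of the robot, y to its left, z up, the work surface at z = 0. Lengths are in m, angles in rad, forces in N, time in s.
With the tool pointing down it reaches from about 0.425 to 0.925 m from the base axis. Payload 6.8 kg.
Tool frame: the origin (TCP) lies on the centre line of the jaws, within the pads' length; the fingertips stand 14 mm ahead of it and the grasp point (between the pads) lies 5 mm behind it (bot.finger_overhang is the distance from the TCP to the fingertips, in m); z points along the fingers, y is the line along which they close (so a half turn about z gives the same grasp; the last joint's range is limited). The gripper opens to 85 mm and grips with 20 to 120 N. Pads are 22 mm wide; open, the fingers measure 114 mm over their backs; the gripper's body (76 mm by 85 mm) begins 54 mm behind the grasp point. The pads swing forward as they close: fully open they stand 13 mm farther back than shut.
Start: joints at [1.047, 0.477, 0.022, 1.555, -0.011, 1.109, -0.083], TCP at [0.273, -0.617, 0.245] pointing down, gripper open.
Joint ranges: [-2.96, 2.96], [-0.34, 2.1], [-1.41, 1.46], [0.24, 2.44], [-1.37, 4.51], [0.17, 1.92], [-2.96, 2.96]. Speed limits (rad/s): [2.39, 2.39, 3.14, 3.14, 3.14, 3.14, 3.14].

## Interface

Orientations are given as a unit quaternion [w, x, y, z].
In Python, from station import bot gives the robot as it stands.
- The arm moves only by the shell command python3 -m inch 'ROWS' [OPENING] [FORCE]. ROWS is JSON, a list of rows, each a list of 4 numbers: the shift along the tool's x, y, z in m, then the turn about the tool's z in degrees. A call has 1 to 12 rows; each row shifts and turns the commanded pose from where the row before left it, along the tool's axes as they then stand; what a row does not reach is not made up. A row lasts 1/10 s, in which the tool goes at most 50 mm and 8.59 degrees, less where a joint would pass 70% of its speed; a pose out of reach is approached as far as the arm can. A call is refused whole if a number of a shift passes 0.05 or a number of a turn 8.59, either way. A call with a gripper value outside its range is refused whole. OPENING is the finger opening in m, from 0 to 0.0854, set as the call begins (- or left out, the last holds). The fingers move at their own pace and stop on an object; FORCE is the grip in N (left out, the last holds). Time passes only in rows, so rows that do not move let the fingers close. It gives the time, the measured TCP pose, the force, the opening and the grip force at its end, in the units of the state.
- bot.get_obs(): the state, without advancing time (a new reading comes with each control period).
- bot.read_camera(name): name is "scene" or "top"; returns a dict with "color" (384x512x3 uint8, red, green, blue), "mtx" (3x3 intrinsics, pixels), "world_from_camera" (4x4, takes a point from camera to world coordinates). Camera axes: x right, y up, looking along -z (the intrinsics and any distortion apply to the point x, -y, -z); pixel columns grow to the right and rows downward; lengths in m; the calibration is good to about 2 mm. A picture is of the moment at which its call begins. There is no depth.
- bot.hand_in(): hands the job in; it is judged then, once.
The state is a dict: "t": time; "q": joint angles; "joint_vel": joint speeds; "joint_torque": joint torques, N m; "eef_pos": TCP position; "tool_rot": TCP orientation; "contact_force": force on the tool from outside, world axes, zero at the start; "torque": the same for the moment, N m; "gripper_width": opening from 0.0 (shut) to 1.0 (fully open); "grasp_force": force on a finger pad.
Only numpy, scipy, OpenCV 4.12 (cv2) and the standard library are available. Lean on these libraries where they do the work, as an engineer would, in place of code of your own. Each camera call takes 0.05 s, during which the arm holds its last target. There are 200 camera calls.

## Task

Lay all the small aluminium attenuator modules on the bench in the dusting tray and slide the extractor's gate fully open to its end stop; then dust them by pressing the duster can's nozzle cap fully down briefly and letting it spring back. When dusted, slide the gate fully shut again and lay all the modules on the floor of the instrument case, shut the lid, and last swing the hasp right over onto the lid's catch. Never press the cap while the gate is shut, and leave the other things on the bench where they are.

Things in the scene. Friction and masses are not known exactly. Their poses are not given: they have to be found in the camera images.
- station: dusting station, fixed. Origin on the bench under the centre of its open steel dusting tray (258 along x, 138 along y, outside; walls 4 mm thick and 18 mm high, tray floor 4 mm above the bench).
- gate (a joint): the extractor's gate slide: 0 = fully shut (end stop), 0.060 m = fully open (end stop); it slides along the station's +x, stays where it is left, friction about 1.5 N
- gate_grip (a point): centre of the black upright grip of the gate (12 mm along the slide, 30 mm across, its top 12 mm above this point, its foot 14 mm below); 76 mm above the bench. It runs on top of the grey extractor hood, 55 mm high, that stands along the tray's +y side (station y = 71 to 121, x = -100 to 100 mm)
- cap (a joint): nozzle cap of the can, pressed straight down: 0 = up, 0.006 m = fully down; sprung, 4 N to start and 10 N fully down
- cap_top (a point): centre of the top face of the white round nozzle cap (26 mm across, 20 mm high), 177 mm above the bench when up. It tops the white and blue duster can, 48 mm across, clamped upright on the tray's -y side at station x = 85, y = -135 mm
- case: black instrument case with aluminium edges, open at the top, fixed. Origin on the bench under its centre; 144 along x, 264 along y, 55 mm high outside; walls and floor 6 mm thick. Its front, with the hasp, is its -x side; the lid is hinged along its +x side.
- lid (a joint): the case's lid (144 x 264 x 10 mm, 0.3 kg): 0 = shut, 1.85 rad = wide open, leaning back past upright, held there by its weight; the hinge line is at x = 72, z = 55 mm in the case's frame, along the case's y; once pulled past upright (below about 1.5 rad) it sinks shut slowly by itself
- lid_edge (a point): middle of the lid's free edge, in mid thickness, 144 mm from the hinge line
- hasp (a joint): steel hasp hinged at the middle of the case's front: 0 = sticking straight out to the front, 1.57 rad = upright, 3.14 rad = lying flat on the shut lid over the catch; a stiff hinge (0.04 N m), it stays where it is left
- hasp_bar (a point): centre of the round cross bar (10 mm thick, 36 mm along the case's y) at the hasp's free end, 62 mm from its hinge line
- hasp_hinge (a point): middle of the hasp's hinge line (at x = -76, z = 70 mm in the case's frame)
- module_a: small aluminium screened box (inline attenuator) 40 x 28 x 28 mm with a 12 mm round brass connector sticking 10 mm out of each end, 60 mm long in all, about 70 g, loose. Origin at its centre (14 mm above what it lies on), x along its length through the connectors; it may lie on any of its four long faces. Only some of the four modules are present.
- module_b: small aluminium screened box (inline attenuator) 40 x 28 x 28 mm with a 12 mm round brass connector sticking 10 mm out of each end, 60 mm long in all, about 70 g, loose. Origin at its centre (14 mm above what it lies on), x along its length through the connectors; it may lie on any of its four long faces. Only some of the four modules are present.
- module_c: small aluminium screened box (inline attenuator) 40 x 28 x 28 mm with a 12 mm round brass connector sticking 10 mm out of each end, 60 mm long in all, about 70 g, loose. Origin at its centre (14 mm above what it lies on), x along its length through the connectors; it may lie on any of its four long faces. Only some of the four modules are present.
- module_d: small aluminium screened box (inline attenuator) 40 x 28 x 28 mm with a 12 mm round brass connector sticking 10 mm out of each end, 60 mm long in all, about 70 g, loose. Origin at its centre (14 mm above what it lies on), x along its length through the connectors; it may lie on any of its four long faces. Only some of the four modules are present.
- heatsink: finned dark metal heat sink 40 x 40 x 24 mm lying among the modules; not part of the job. Origin at the centre of its underside
- spool: bystander: metal solder spool, diameter 48, height 40 mm
- flux: bystander: small amber bottle, diameter 34, height 70 mm

How it is judged:
On the way, in this order (a step that is already met when the one before it is completed fails the run):
1. all modules present lie in the dusting tray and the gate is fully open (x of module_a in the frame of station between -0.125 and 0.125 m and y of module_a in the frame of station between -0.065 and 0.065 m and z of module_a in the frame of station between 0 and 0.032 m and x of module_b in the frame of station between -0.125 and 0.125 m and y of module_b in the frame of station between -0.065 and 0.065 m and z of module_b in the frame of station between 0 and 0.032 m and x of module_c in the frame of station between -0.125 and 0.125 m and y of module_c in the frame of station between -0.065 and 0.065 m and z of module_c in the frame of station between 0 and 0.032 m and x of module_d in the frame of station between -0.125 and 0.125 m and y of module_d in the frame of station between -0.065 and 0.065 m and z of module_d in the frame of station between 0 and 0.032 m and value of joint gate above 0.055 m), for 0.2 s.
2. the nozzle cap is pressed down with the modules in the tray and the gate open (all of step 1 and value of joint cap above 0.0045 m), for 0.1 s.
3. the cap has sprung back up (value of joint cap below 0.0015 m), for 0.1 s.
4. all modules lie in the case and the lid is shut, the hasp not yet over it (x of module_a in the frame of case between -0.066 and 0.066 m and y of module_a in the frame of case between -0.126 and 0.126 m and z of module_a in the frame of case between 0 and 0.036 m and x of module_b in the frame of case between -0.066 and 0.066 m and y of module_b in the frame of case between -0.126 and 0.126 m and z of module_b in the frame of case between 0 and 0.036 m and x of module_c in the frame of case between -0.066 and 0.066 m and y of module_c in the frame of case between -0.126 and 0.126 m and z of module_c in the frame of case between 0 and 0.036 m and x of module_d in the frame of case between -0.066 and 0.066 m and y of module_d in the frame of case between -0.126 and 0.126 m and z of module_d in the frame of case between 0 and 0.036 m and value of joint lid below 0.06 rad and value of joint hasp below 1.8 rad), for 0.2 s.
5. the hasp is swung right over onto the lid (value of joint hasp above 2.95 rad), for 0.2 s.
At the end, for the whole second after the job is handed in: every module present lies on the floor inside the case (centre within the walls and less than 36 mm above the bench), the lid is shut to within 0.06 rad, the hasp lies over it (beyond 2.95 rad), the gate is shut again to within 5 mm of its end stop and the cap is up (x of module_a in the frame of case between -0.066 and 0.066 m and y of module_a in the frame of case between -0.126 and 0.126 m and z of module_a in the frame of case between 0 and 0.036 m and x of module_b in the frame of case between -0.066 and 0.066 m and y of module_b in the frame of case between -0.126 and 0.126 m and z of module_b in the frame of case between 0 and 0.036 m and x of module_c in the frame of case between -0.066 and 0.066 m and y of module_c in the frame of case between -0.126 and 0.126 m and z of module_c in the frame of case between 0 and 0.036 m and x of module_d in the frame of case between -0.066 and 0.066 m and y of module_d in the frame of case between -0.126 and 0.126 m and z of module_d in the frame of case between 0 and 0.036 m and value of joint lid below 0.06 rad and value of joint hasp above 2.95 rad and value of joint gate below 0.005 m and value of joint cap below 0.0015 m); the robot touches nothing.
It fails at once if the cap is pressed while the gate is not open (value of joint cap above 0.003 m and value of joint gate below 0.05 m).
It fails at once if another thing on the bench is moved by more than 5 cm (distance of any of heatsink, spool, flux from where it was at the start of the episode above 0.05 m).
Of module_a, module_b, module_c, module_d only 2 to 3 are there at a start; the rules pass over those that are not, and their reading is None.
At some moment in a run one of module_a, module_b, module_c, module_d may be knocked a few centimetres aside while the robot is not near it.
Once in a run the grip may slacken for a moment while it holds something.
It also fails if it takes over 210 s, if anything falls off the work surface, if the arm or the gripper's body presses on something with over 40 N, if the wrist force passes 120 N, or if a joint passes its speed limit or range.

## Working session

There is one attempt and no reset: what is moved stays moved. The work goes in short steps, Python scripts to look and compute and a shell command to move; the robot and the scene stay as the last step left them, time stands still between calls to the robot, and variables do not carry over. Pictures are saved under pics/ and viewed, at most 14 in all, crops included, and the job is handed in when it is done.

```bash
ls; mkdir -p pics; cat > h.py <<'E'
import numpy as np, cv2
from station import bot
def snap(name,fn):
    r=bot.read_camera(name); cv2.imwrite('pics/'+fn,cv2.cvtColor(r['color'],cv2.COLOR_RGB2BGR)); np.savez('pics/'+fn+'.npz',**r); return r
def load(fn): return np.load('pics/'+fn+'.npz')
def px2w(r,u,v,z):
    K=r['mtx'];T=r['world_from_camera']
    d=np.linalg.inv(K)@[u,v,1]; d=T[:3,:3]@[d[0],-d[1],-d[2]]; o=T[:3,3]
    return o+d*(z-o[2])/d[2]
def w2px(r,p):
    K=r['mtx'];T=r['world_from_camera']; c=T[:3,:3].T@(np.array(p)-T[:3,3]); q=K@[c[0],-c[1],-c[2]]; return q[:2]/q[2]
E
python3 - <<'E'
from h import *
for n in('top','scene'):
    r=snap(n,n+'0.png'); print(n,r['world_from_camera'].round(3).tolist(),r['mtx'].round(1).tolist())
    cv2.imwrite('pics/'+n+'0b.png',cv2.resize(cv2.imread('pics/'+n+'0.png'),(800,600),interpolation=cv2.INTER_CUBIC))
print(bot.get_obs())
E
```

```text
pics
top [[0.02, 0.987, -0.162, 0.367], [-1.0, 0.02, -0.005, -0.01], [-0.001, 0.162, 0.987, 1.15], [0.0, 0.0, 0.0, 1.0]] [[464.8, 0.0, 263.0], [0.0, 464.8, 187.9], [0.0, 0.0, 1.0]]
scene [[0.269, -0.57, 0.777, 1.419], [0.963, 0.141, -0.23, -0.263], [0.021, 0.81, 0.587, 0.765], [0.0, 0.0, 0.0, 1.0]] [[389.1, 0.0, 257.4], [0.0, 389.1, 194.9], [0.0, 0.0, 1.0]]
{'t': 0.1, 'q': array([ 1.04692054,  0.47774414,  0.02231886,  1.55631346, -0.01150619,
        1.10930519, -0.083087  ]), 'joint_vel': array([ 0.0012211 , -0.00118409,  0.00023868, -0.00206833,  0.00117271,
       -0.00034225, -0.00051222]), 'joint_torque': array([ 4.06273859e-03, -5.97757602e+01,  1.61320232e+00, -2.81955278e+01,
        1.27738380e-02,  5.05080345e-03, -6.36959089e-05]), 'eef_pos': array([ 0.27244008, -0.61703556,  0.24442107]), 'tool_rot': array([-7.91293498e-04,  9.78463345e-01,  2.06419009e-01, -2.19759067e-04]), 'contact_force': array([ 0.10966083, -0.04200627, -0.40193393]), 'torque': array([-0.03934837,  0.02483122,  0.05055007]), 'grasp_force': 0.0, 'gripper_width': 0.9974954907419177}
```

View pics/top0b.png

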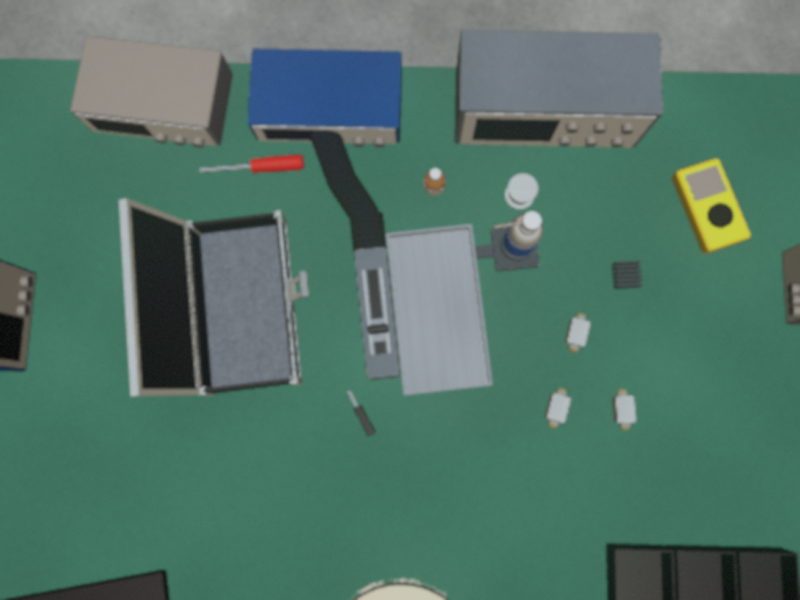

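View pics/scene0b.png

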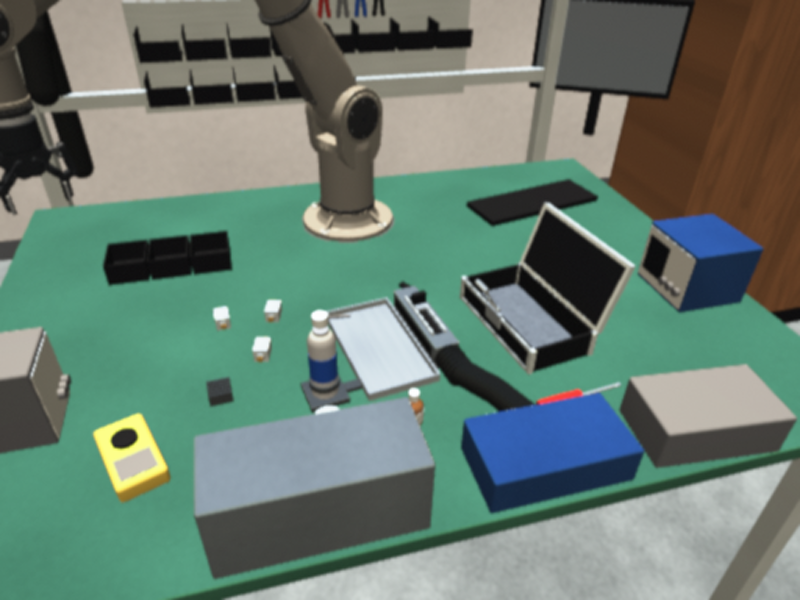

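Top view (800x600): three modules at (579,332), (559,408) and (626,409), and the heatsink at (627,275). The tray spans (387,234)-(491,388), with the can cap at (532,220) and the gate grip at (377,328). The case front, with its hasp at (302,285), faces world -y, and the lid leans to +y.

```bash
python3 - <<'E'
from h import *
im=cv2.imread('pics/top0.png')
def crop(u,v,w,h,s=5): # centre in 800 px coords
    u*=.64;v*=.64;x=int(u-w/2);y=int(v-h/2);print('origin',x,y,s);return cv2.resize(im[y:y+h,x:x+w],None,fx=s,fy=s,interpolation=cv2.INTER_CUBIC)
a=crop(595,375,80,120); b=crop(380,315,40,120); c=crop(302,290,40,60); d=crop(525,225,40,60)
cv2.imwrite('pics/crops.png',np.hstack([a,b,np.vstack([c,d])]))
r=load('top0.png')
f=lambda n,u,v,z:print(n,px2w(r,u*.64,v*.64,z).round(4)[:2])
for p in [(579,332),(559,408),(626,409)]: f('mod',*p,.014)
f('hs',627,275,.012); f('flux',434,175,.07); f('spool',522,186,.04)
for p in [(387,234),(474,227),(492,386),(403,394)]: f('tray',*p,.018)
f('cap',532,220,.177); f('grip',377,327,.088); f('bar',304,285,.07)
for p in [(192,222),(283,214),(299,382),(204,392)]: f('case',*p,.055)
E
```

```text
origin 340 180 5
origin 223 141 5
origin 173 155 5
origin 316 114 5
mod [ 0.4984 -0.2697]
mod [ 0.3797 -0.2368]
mod [ 0.3803 -0.3402]
hs [ 0.5915 -0.3483]
flux [ 0.7319 -0.0367]
spool [ 0.7265 -0.1774]
tray [0.6496 0.0357]
tray [ 0.6638 -0.1035]
tray [ 0.4113 -0.1328]
tray [0.3962 0.0046]
cap [ 0.6337 -0.1703]
grip [0.4913 0.0441]
bar [0.555 0.157]
case [0.6535 0.3377]
case [0.6691 0.1969]
case [0.41   0.1603]
case [0.3923 0.3017]
```

View pics/crops.png

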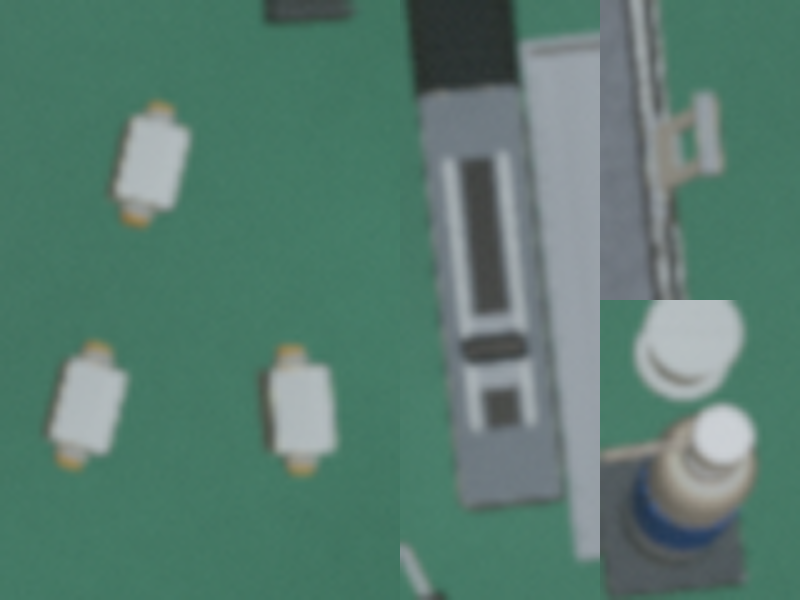

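Crop: module connector ends at M1 (162,107)/(136,220), M2 (98,350)/(71,463) and M3 (290,352)/(302,467). The grip top is at (495,346), the cap at crop (724,434), and the hasp bar runs (706,95)-(712,170).

```bash
python3 - <<'E'
from h import *
r=load('top0.png')
P=lambda u,v,z,o=(340,180),c=(0,0):px2w(r,o[0]+(u-c[0])/5,o[1]+(v-c[1])/5,z)[:2]
for a,b,t in [((162,107),(136,220),(152,162)),((98,350),(71,463),(88,406)),((290,352),(302,467),(304,410))]:
    A,B=P(*a,.014),P(*b,.014);d=A-B
    print('mod',((A+B)/2).round(4),'top',P(*t,.028).round(4),'yaw',np.degrees(np.arctan2(d[1],d[0])).round(1),'len',np.linalg.norm(d).round(3))
def fit(loc,w):
    l,w=np.array(loc),np.array(w);L=l-l.mean(0);W=w-w.mean(0)
    th=np.arctan2((L[:,0]*W[:,1]-L[:,1]*W[:,0]).sum(),(L*W).sum());R=np.array([[np.cos(th),-np.sin(th)],[np.sin(th),np.cos(th)]])
    t=w.mean(0)-R@l.mean(0);print('yaw',np.degrees(th).round(1),'t',t.round(4),'res',(l@R.T+t-w).round(3).tolist());return R,t
R,t=fit([(.129,.069),(.129,-.069),(-.129,-.069),(-.129,.069)],[[0.6496,0.0357],[0.6638,-0.1035],[0.4113,-0.1328],[0.3962,0.0046]])
g=P(495,346,.088,(223,141),(400,0));print('grip',g,'in st',R.T@(g-t))
c=P(724,434,.177,(316,114),(600,300));print('cap',c,'pred',R@[.085,-.135]+t,'st',R.T@(c-t))
Rc,tc=fit([(.072,-.132),(-.072,-.132),(-.072,.132),(.072,.132)],[[0.6535,0.3377],[0.6691,0.1969],[0.41,0.1603],[0.3923,0.3017]])
for q in[(706,95),(712,170),(709,132)]:
    b=P(*q,.075,(173,155),(600,0));print('bar',b,'case',Rc.T@(b-tc))
print('hinge',Rc@[-.076,0]+tc,'bar0',Rc@[-.138,0]+tc)
for n,l in [('lid_open_edge',(.072+.144*np.cos(np.pi-1.85),0))]: print(n,Rc@l+tc, .055+.144*np.sin(1.85))
E
```

```text
mod [ 0.4979 -0.2679] top [ 0.4969 -0.2661] yaw -13.8 len 0.058
mod [ 0.3794 -0.2347] top [ 0.3794 -0.2336] yaw -14.2 len 0.056
mod [ 0.38   -0.3367] top [ 0.3796 -0.3365] yaw 4.5 len 0.055
yaw 6.6 t [ 0.5302 -0.049 ] res [[0.001, -0.001], [0.003, 0.001], [-0.001, 0.0], [-0.002, 0.0]]
grip [0.48922013 0.04235982] in st [-0.03017209  0.09548645]
cap [ 0.63370881 -0.17095657] pred [ 0.63025684 -0.17327241] st [ 0.08869648 -0.1330986 ]
yaw 97.7 t [0.5312 0.2492] res [[-0.001, 0.0], [0.003, -0.001], [0.0, -0.0], [-0.002, 0.001]]
bar [0.57419967 0.15794085] case [-0.09612724 -0.03042179]
bar [0.53847836 0.1535506 ] case [-0.09571247  0.0055659 ]
bar [0.55652993 0.15575035] case [-0.09594075 -0.01261777]
hinge [0.54136456 0.17382942] bar0 [0.54963631 0.11238369]
lid_open_edge [0.51632451 0.35983656] 0.19342362922844317
```

```bash
cat > go.py <<'E'
import sys; from h import *
from scipy.spatial.transform import Rotation as Ro
def go(x,y,z,yaw=None):
    o=bot.get_obs();q=o['tool_rot'];X=Ro.from_quat([q[1],q[2],q[3],q[0]]).as_matrix();d=X.T@(np.array([x,y,z])-o['eef_pos'])
    a=np.degrees(np.arctan2(X[1,0],X[0,0]));t=0 if yaw is None else -((yaw-a+90)%180-90)
    print('t',round(o['t'],1),'pos',o['eef_pos'].round(4),'yaw',a.round(1),'tilt',X[:,2].round(3),'F',o['contact_force'].round(1),'w',round(o['gripper_width']*.0854,4),'gf',round(o['grasp_force'],1),'q7',o['q'].round(2)[[0,6]],'| shift',d.round(4),'turn',round(t,1))
if __name__=='__main__': go(*map(float,sys.argv[1:]))
E
python3 go.py .4975 -.267 .1 -14
```

```text
t 0.1 pos [ 0.2724 -0.617   0.2444] yaw 23.8 tilt [-0.001  0.001 -1.   ] F [ 0.1 -0.  -0.4] w 0.0852 gf 0.0 q7 [ 1.05 -0.08] | shift [ 0.3473 -0.2291  0.1448] turn 37.8
```

```bash
python3 -m inch '[[0.0386,-0.0255,0.016,0],[0.0386,-0.0255,0.016,0],[0.0386,-0.0255,0.016,0],[0.0386,-0.0255,0.016,0],[0.0386,-0.0255,0.016,0],[0.0386,-0.0255,0.016,0],[0.0386,-0.0255,0.016,0],[0.0386,-0.0255,0.016,0],[0.0386,-0.0255,0.016,0]]' 0.06 40 && python3 -m inch '[[0,0,0,7.56],[0,0,0,7.56],[0,0,0,7.56],[0,0,0,7.56],[0,0,0,7.56],[0,0,0,0]]'; python3 go.py .4975 -.267 .018 -14
```

```text
t: 1.0
eef_pos: [0.4983, -0.2656, 0.1006]
tool_rot: [-0.0, 0.978, 0.206, -0.0]
contact_force: [0.7, -0.8, 0.7]
gripper_width: 0.705
grasp_force: 0.0
t: 1.6
eef_pos: [0.4976, -0.267, 0.101]
tool_rot: [0.0, 0.993, -0.122, -0.0]
contact_force: [0.0, 0.3, 0.2]
gripper_width: 0.7
grasp_force: 0.0
t 1.6 pos [ 0.4976 -0.267   0.101 ] yaw -14.0 tilt [-0.001 -0.    -1.   ] F [0.  0.3 0.2] w 0.0598 gf 0.0 q7 [ 0.32 -1.38] | shift [-0.     0.     0.083] turn -0.0
```

```bash
python3 -m inch '[[0,0,0.04,0],[0,0,0.03,0],[0,0,0.013,0],[0,0,0,0]]' && python3 -m inch '[[0,0,0,0],[0,0,0,0],[0,0,0,0],[0,0,0,0],[0,0,0,0]]' 0.01 50 && python3 -m inch '[[0,0,-0.03,0],[0,0,-0.04,0],[0,0,-0.03,0],[0,0,0,0]]'; python3 - <<'E'
from go import *
for s in(.07,0,-.07):
    a=np.radians(6.6);print(s,.530+s*np.cos(a),-.049+s*np.sin(a))
go(.5995,-.041,.12,6.6)
E
```

```text
t: 2.0
eef_pos: [0.4964, -0.2667, 0.0166]
tool_rot: [-0.001, 0.993, -0.121, -0.002]
contact_force: [-0.4, 0.4, -0.0]
gripper_width: 0.705
grasp_force: 0.0
t: 2.5
eef_pos: [0.499, -0.2679, 0.02]
tool_rot: [0.0, 0.993, -0.122, 0.001]
contact_force: [-0.7, 0.1, 6.7]
gripper_width: 0.314
grasp_force: 50.6
t: 2.9
eef_pos: [0.5006, -0.2687, 0.1232]
tool_rot: [0.001, 0.993, -0.122, 0.004]
contact_force: [0.7, -0.5, 0.7]
gripper_width: 0.313
grasp_force: 49.7
0.07 0.5995360935920278 -0.040954399465499336
0 0.53 -0.049
-0.07 0.4604639064079723 -0.05704560053450067
t 2.9 pos [ 0.5006 -0.2687  0.1232] yaw -14.0 tilt [ 0.008 -0.003 -1.   ] F [ 0.7 -0.5  0.7] w 0.0268 gf 49.7 q7 [ 0.32 -1.38] | shift [ 0.0409 -0.2448  0.0033] turn -20.6
```

```bash
python3 go.py .4605 -.057 .12 6.6; python3 - <<'E'
from go import *
print('M1 tray')
E
```

```text
t 2.9 pos [ 0.5006 -0.2687  0.1232] yaw -14.0 tilt [ 0.008 -0.003 -1.   ] F [ 0.7 -0.5  0.7] w 0.0268 gf 49.7 q7 [ 0.32 -1.38] | shift [-0.0901 -0.1957  0.0022] turn -20.6
M1 tray
```

```bash
python3 -m inch '[[-0.018,-0.039,0,0],[-0.018,-0.039,0,0],[-0.018,-0.039,0,0],[-0.018,-0.039,0,0],[-0.018,-0.039,0,0],[0,0,0,-7],[0,0,0,-7],[0,0,0,-6.6],[0,0,0,0]]'; python3 go.py .4605 -.057 .024 6.6
```

```text
t: 3.8
eef_pos: [0.4572, -0.0562, 0.1181]
tool_rot: [-0.0, 0.998, 0.058, -0.0]
contact_force: [-0.4, 0.1, -1.1]
gripper_width: 0.317
grasp_force: 49.7
t 3.8 pos [ 0.4572 -0.0562  0.1181] yaw 6.7 tilt [-0.  0. -1.] F [-0.4  0.1 -1.1] w 0.027 gf 49.7 q7 [ 0.03 -1.49] | shift [0.0032 0.0012 0.0941] turn 0.1
```

```bash
python3 -m inch '[[0,0,0.04,0],[0,0,0.035,0],[0,0,0.012,0],[0,0,0.006,0],[0,0,0,0]]' && python3 -m inch '[[0,0,0,0],[0,0,0,0],[0,0,0,0]]' 0.055 && python3 -m inch '[[0,0,-0.03,0],[0,0,-0.04,0],[0,0,-0.03,0],[0,0,0,0]]'; python3 go.py .379 -.234 .12 -14.2
```

```text
t: 4.3
eef_pos: [0.4576, -0.0564, 0.0254]
tool_rot: [0.0, 0.998, 0.057, -0.0]
contact_force: [0.0, 0.4, -0.1]
gripper_width: 0.32
grasp_force: 49.9
t: 4.6
eef_pos: [0.4583, -0.0563, 0.0262]
tool_rot: [0.0, 0.998, 0.058, 0.001]
contact_force: [-0.2, -0.2, 0.7]
gripper_width: 0.646
grasp_force: 0.0
t: 5.0
eef_pos: [0.4605, -0.0564, 0.1295]
tool_rot: [0.0, 0.998, 0.058, 0.004]
contact_force: [1.0, 0.3, 0.5]
gripper_width: 0.644
grasp_force: 0.0
t 5.0 pos [ 0.4605 -0.0564  0.1295] yaw 6.6 tilt [ 0.009 -0.    -1.   ] F [1.  0.3 0.5] w 0.055 gf 0.0 q7 [ 0.03 -1.49] | shift [-0.1014  0.167   0.0088] turn 20.8
```

```bash
cat > det.py <<'E'
from go import *
def det(fn,z=.028,lo=185):
    r=snap('top',fn);im=r['color'];m=((im.min(2)>lo)).astype(np.uint8)
    n,l,s,c=cv2.connectedComponentsWithStats(m)
    for i in range(1,n):
        if 40<s[i,4]<600:
            p=px2w(r,*c[i],z)
            pts=np.argwhere(l==i)[:,::-1].astype(float);W=np.array([px2w(r,*q,z)[:2] for q in pts]);w,v=np.linalg.eigh(np.cov(W.T));d=v[:,1]
            print(s[i,4],'px',c[i].round(),'xy',p[:2].round(4),'yaw',((np.degrees(np.arctan2(d[1],d[0]))+90)%180-90).round(),'sd',np.sqrt(w).round(4))
E
python3 -c "
from det import *
det('d1.png')
im=load('top0.png')['color'];print(im[212,370],im[240,300])
go(.379,-.234,.12,-14.2)"
```

```text
85 px [340. 141.] xy [ 0.675 -0.194] yaw 33.0 sd [0.0065 0.0067]
[177 185 187] [154 163 169]
t 5.0 pos [ 0.4592 -0.0563  0.1276] yaw 6.6 tilt [ 0.006 -0.    -1.   ] F [0.6 1.2 0.1] w 0.0549 gf 0.0 q7 [ 0.03 -1.49] | shift [-0.1002  0.1672  0.0072] turn 20.8
```

```bash
sed -i 's/lo=185/lo=170/' det.py; python3 -m inch '[[-0.02,0.0335,0,0],[-0.02,0.0335,0,0],[-0.02,0.0335,0.005,0],[-0.02,0.0335,0,0],[-0.02,0.0335,0,0],[0,0,0,7],[0,0,0,7],[0,0,0,6.8],[0,0,0,0]]';python3 -c "
from det import *
det('d2.png')
go(.379,-.234,.019,-14.2)"
```

```text
t: 5.95
eef_pos: [0.3768, -0.234, 0.1194]
tool_rot: [-0.0, 0.992, -0.124, -0.001]
contact_force: [-1.0, -0.1, 0.7]
gripper_width: 0.642
grasp_force: 0.0
259 px [334. 121.] xy [ 0.7258 -0.1786] yaw -18.0 sd [0.0112 0.0131]
435 px [ 82. 191.] xy [0.5343 0.4373] yaw 8.0 sd [0.0025 0.0898]
101 px [340. 141.] xy [ 0.6744 -0.1939] yaw 38.0 sd [0.0069 0.0075]
158 px [284. 227.] xy [ 0.4578 -0.0573] yaw 7.0 sd [0.0073 0.0106]
301 px [256. 380.] xy [0.1055 0.0023] yaw -89.0 sd [0.0047 0.0278]
t 6.0 pos [ 0.3769 -0.2339  0.1196] yaw -14.0 tilt [-0.002  0.    -1.   ] F [-0.7  0.1  0.1] w 0.0549 gf 0.0 q7 [ 0.32 -1.35] | shift [ 0.0022 -0.0004  0.1006] turn 0.2
```

```bash
python3 -m inch '[[0.002,0,0.045,0],[0,0,0.04,0],[0,0,0.015,0],[0,0,0,0]]' && python3 -m inch '[[0,0,0,0],[0,0,0,0],[0,0,0,0],[0,0,0,0]]' 0.01 50 && python3 -m inch '[[0,0,-0.03,0],[0,0,-0.04,0],[0,0,-0.03,0],[0,0,0,0]]'; python3 go.py .5995 -.041 .12 6.6
```

```text
t: 6.4
eef_pos: [0.3777, -0.2336, 0.018]
tool_rot: [-0.001, 0.993, -0.122, -0.003]
contact_force: [-0.0, -0.2, -0.3]
gripper_width: 0.64
grasp_force: 0.0
t: 6.8
eef_pos: [0.3803, -0.2351, 0.0214]
tool_rot: [0.0, 0.992, -0.123, 0.001]
contact_force: [0.1, 0.7, 7.1]
gripper_width: 0.319
grasp_force: 50.3
t: 7.2
eef_pos: [0.3819, -0.2359, 0.1243]
tool_rot: [0.001, 0.992, -0.123, 0.004]
contact_force: [-0.3, 0.6, -0.5]
gripper_width: 0.313
grasp_force: 49.5
t 7.2 pos [ 0.3819 -0.2359  0.1243] yaw -14.2 tilt [ 0.008 -0.003 -1.   ] F [-0.3  0.6 -0.5] w 0.0268 gf 49.5 q7 [ 0.31 -1.35] | shift [ 0.1632 -0.2423  0.0053] turn -20.8
```

```bash
python3 -m inch '[[0.0272,-0.0404,0,0],[0.0272,-0.0404,0,0],[0.0272,-0.0404,0,0],[0.0272,-0.0404,0,0],[0.0272,-0.0404,0,0],[0.0272,-0.0404,0,0],[0,0,0,-7],[0,0,0,-7],[0,0,0,-6.8],[0,0,0,0]]'; python3 go.py .5995 -.041 .0255 6.6
```

```text
t: 8.2
eef_pos: [0.5966, -0.0396, 0.1196]
tool_rot: [-0.0, 0.998, 0.058, -0.0]
contact_force: [-0.6, -0.2, -1.4]
gripper_width: 0.317
grasp_force: 49.5
t 8.2 pos [ 0.5966 -0.0396  0.1196] yaw 6.7 tilt [-0.001  0.    -1.   ] F [-0.6 -0.2 -1.4] w 0.0271 gf 49.5 q7 [-0.01 -1.51] | shift [0.0028 0.0018 0.0941] turn 0.1
```

```bash
python3 -m inch '[[0.003,0.002,0.04,0],[0,0,0.035,0],[0,0,0.012,0],[0,0,0.006,0],[0,0,0,0]]' && python3 -m inch '[[0,0,0,0],[0,0,0,0],[0,0,0,0]]' 0.055 && python3 -m inch '[[0,0,-0.03,0],[0,0,-0.04,0],[0,0,-0.03,0],[0,0,0,0]]'; python3 -c "
from det import *
det('d3.png')
go(.380,-.3366,.12,4.5)"
```

```text
t: 8.7
eef_pos: [0.6004, -0.0412, 0.0274]
tool_rot: [0.0, 0.998, 0.057, -0.0]
contact_force: [0.4, -1.2, -0.9]
gripper_width: 0.314
grasp_force: 49.5
t: 9.0
eef_pos: [0.6011, -0.0413, 0.0285]
tool_rot: [0.0, 0.998, 0.058, 0.001]
contact_force: [-0.7, -0.5, -0.1]
gripper_width: 0.645
grasp_force: 0.0
t: 9.4
eef_pos: [0.6036, -0.0414, 0.1326]
tool_rot: [0.0, 0.998, 0.058, 0.005]
contact_force: [0.3, 0.4, 0.0]
gripper_width: 0.647
grasp_force: 0.0
270 px [334. 121.] xy [ 0.7257 -0.1781] yaw -21.0 sd [0.0116 0.0132]
447 px [ 82. 192.] xy [0.5335 0.4372] yaw 8.0 sd [0.0025 0.0902]
102 px [340. 141.] xy [ 0.6745 -0.1939] yaw 31.0 sd [0.0069 0.0075]
155 px [400. 262.] xy [ 0.3804 -0.335 ] yaw 2.0 sd [0.0068 0.0106]
t 9.4 pos [ 0.6022 -0.0413  0.1303] yaw 6.6 tilt [ 0.006  0.    -1.   ] F [ 0.3 -0.3  0.1] w 0.0551 gf 0.0 q7 [-0.01 -1.51] | shift [-0.2547  0.2677  0.009 ] turn 2.1
```

```bash
python3 -m inch '[[-0.045,0.01,0,0],[-0.045,0.02,0,0],[-0.035,0.034,0,0],[-0.035,0.034,0,0],[-0.035,0.034,0,0],[-0.03,0.034,0,0],[-0.03,0.034,0,0],[0,0.034,0.009,1],[0,0.034,0,1],[0,0,0,0]]';python3 go.py .380 -.3358 .0195 3.5
```

```text
t: 10.45
eef_pos: [0.3764, -0.3415, 0.1178]
tool_rot: [0.001, 0.999, 0.037, -0.0]
contact_force: [1.6, 0.9, -0.0]
gripper_width: 0.643
grasp_force: 0.0
t 10.4 pos [ 0.3764 -0.3415  0.1178] yaw 4.3 tilt [ 0.    -0.002 -1.   ] F [ 1.6  0.9 -0. ] w 0.0549 gf 0.0 q7 [ 0.55 -0.85] | shift [ 0.004  -0.0056  0.0983] turn 0.8
```

```bash
python3 -m inch '[[0.004,-0.006,0.045,0.8],[0,0,0.04,0],[0,0,0.013,0],[0,0,0,0]]' && python3 -m inch '[[0,0,0,0],[0,0,0,0],[0,0,0,0],[0,0,0,0]]' 0.01 50 && python3 -m inch '[[0,0,-0.03,0],[0,0,-0.04,0],[0,0,-0.03,0],[0,0,0,0]]'; python3 go.py .530 -.049 .12 6.6
```

```text
t: 10.85
eef_pos: [0.3793, -0.3291, 0.0186]
tool_rot: [-0.002, 0.999, 0.034, -0.002]
contact_force: [-0.4, -0.0, 1.9]
gripper_width: 0.643
grasp_force: 0.0
t: 11.25
eef_pos: [0.3819, -0.3315, 0.0221]
tool_rot: [0.001, 0.999, 0.033, 0.001]
contact_force: [-0.2, 0.6, 7.9]
gripper_width: 0.323
grasp_force: 50.5
t: 11.65
eef_pos: [0.3833, -0.3326, 0.1251]
tool_rot: [0.003, 0.999, 0.033, 0.004]
contact_force: [1.1, -1.3, -1.0]
gripper_width: 0.312
grasp_force: 49.5
t 11.7 pos [ 0.3833 -0.3326  0.1251] yaw 3.8 tilt [ 0.008 -0.005 -1.   ] F [ 1.1 -1.3 -1. ] w 0.0266 gf 49.5 q7 [ 0.53 -0.87] | shift [ 0.1652 -0.2733  0.0048] turn -2.8
```

```bash
python3 -m inch '[[0.0236,-0.039,0,-0.4],[0.0236,-0.039,0,-0.4],[0.0236,-0.039,0,-0.4],[0.0236,-0.039,0,-0.4],[0.0236,-0.039,0,-0.4],[0.0236,-0.039,0,-0.4],[0.0236,-0.039,0,-0.4],[0,0,0,0],[0,0,0,0]]';python3 go.py .530 -.049 .0255 6.6
```

```text
t: 12.55
eef_pos: [0.5214, -0.0431, 0.1201]
tool_rot: [-0.0, 0.998, 0.059, -0.0]
contact_force: [0.7, -1.0, 0.1]
gripper_width: 0.317
grasp_force: 49.5
t 12.6 pos [ 0.5214 -0.0431  0.1201] yaw 6.8 tilt [-0.  0. -1.] F [ 0.7 -1.   0.1] w 0.0271 gf 49.5 q7 [-0.02 -1.5 ] | shift [0.0079 0.0069 0.0946] turn 0.2
```

```bash
python3 -m inch '[[0.008,0.007,0.04,0],[0,0,0.035,0],[0,0,0.012,0],[0,0,0.006,0],[0,0,0,0]]' && python3 -m inch '[[0,0,0,0],[0,0,0,0],[0,0,0,0]]' 0.055 && python3 -m inch '[[0,0,-0.03,0],[0,0,-0.04,0],[0,0,-0.045,0],[0,0,-0.02,0],[0,0,0,8.5],[0,0,0,8.5],[0,0,0,8.5],[0,0,0,0]]'; python3 -c "
from go import *
print(bot.get_obs()['q'].round(2))
go(.489,.042,.15,-83.4)"
```

```text
t: 13.05
eef_pos: [0.5299, -0.0513, 0.0276]
tool_rot: [0.0, 0.998, 0.057, -0.0]
contact_force: [0.1, 0.3, -1.0]
gripper_width: 0.315
grasp_force: 49.6
t: 13.35
eef_pos: [0.5309, -0.0503, 0.0282]
tool_rot: [0.0, 0.998, 0.058, 0.001]
contact_force: [-0.0, -0.3, -0.0]
gripper_width: 0.643
grasp_force: 0.0
t: 14.15
eef_pos: [0.5303, -0.0502, 0.1628]
tool_rot: [0.0, 0.986, -0.165, 0.0]
contact_force: [0.0, 0.1, 1.1]
gripper_width: 0.647
grasp_force: 0.0
[-0.08  0.34  0.08  1.98 -0.03  0.82 -1.89]
t 14.2 pos [ 0.5303 -0.0502  0.1628] yaw -18.9 tilt [ 0.001 -0.    -1.   ] F [0.  0.1 1.1] w 0.0552 gf 0.0 q7 [-0.08 -1.89] | shift [-0.069  -0.0738  0.0128] turn 64.5
```

```bash
python3 -m inch '[[-0.035,-0.037,0.013,0],[-0.034,-0.037,0,0],[0,0,0,-8.25],[0,0,0,-8.25],[0,0,0,-8.25],[0,0,0,-8.25],[0,0,0,-8.25],[0,0,0,-8.25],[0,0,0,-8.25]]' 0.04 && python3 -m inch '[[0,0,0,-8.25],[0,0,0,-8.25],[0,0,0,-8.25],[0,0,0,-8.25],[0,0,0,-8.25],[0,0,0,-8.25],[0,0,0,-8.25],[0,0,0,0],[0,0,0,0]]' ;python3 -c "
from det import *
det('d4.png')
go(.489,.042,.078,96.6)"
```

```text
t: 15.05
eef_pos: [0.49, 0.0396, 0.1502]
tool_rot: [0.0, 0.941, 0.338, 0.0]
contact_force: [0.6, -0.9, -0.2]
gripper_width: 0.468
grasp_force: 0.0
t: 15.95
eef_pos: [0.49, 0.0394, 0.1501]
tool_rot: [0.0, 0.666, 0.746, 0.0]
contact_force: [0.1, 0.2, -0.1]
gripper_width: 0.467
grasp_force: 0.0
241 px [334. 120.] xy [ 0.7271 -0.1794] yaw -1.0 sd [0.0112 0.0116]
415 px [ 82. 192.] xy [0.5327 0.4372] yaw 8.0 sd [0.0024 0.0894]
99 px [340. 141.] xy [ 0.6746 -0.1937] yaw 37.0 sd [0.007  0.0073]
146 px [279. 168.] xy [ 0.602  -0.0419] yaw 8.0 sd [0.0071 0.0106]
150 px [282. 197.] xy [ 0.5302 -0.0516] yaw 9.0 sd [0.0071 0.0105]
57 px [287. 225.] xy [ 0.4618 -0.0637] yaw 16.0 sd [0.0031 0.01  ]
t 16.0 pos [0.49   0.0395 0.1501] yaw 96.5 tilt [ 0.  0. -1.] F [ 0.6 -1.   0.7] w 0.0396 gf 0.0 q7 [ 0.1  -0.25] | shift [ 0.0026 -0.0008  0.0721] turn -0.1
```

```bash
python3 -m inch '[[0.003,0,0.04,0],[0,0,0.025,0],[0,0,0.007,0],[0,0,0,0]]' && python3 -m inch '[[0,0,0,0],[0,0,0,0],[0,0,0,0],[0,0,0,0]]' 0.004 40 && python3 -m inch '[[0,0.015,0,0],[0,0.015,0,0],[0,0.015,0,0],[0,0.012,0,0],[0,0.005,0,0],[0,0,0,0]]'; python3 go.py .489 .042 .078 96.6
```

```text
t: 16.4
eef_pos: [0.4891, 0.0426, 0.0773]
tool_rot: [-0.001, 0.665, 0.747, -0.001]
contact_force: [-0.0, 0.4, 1.2]
gripper_width: 0.466
grasp_force: 0.0
t: 16.8
eef_pos: [0.4909, 0.0427, 0.0793]
tool_rot: [0.001, 0.665, 0.747, 0.001]
contact_force: [-0.2, -0.4, 6.5]
gripper_width: 0.135
grasp_force: 42.5
t: 17.4
eef_pos: [0.5504, 0.0506, 0.0793]
tool_rot: [-0.001, 0.665, 0.747, -0.001]
contact_force: [-7.5, 1.7, 14.3]
gripper_width: 0.13
grasp_force: 43.6
t 17.4 pos [0.5504 0.0506 0.0793] yaw 96.7 tilt [-0.002 -0.    -1.   ] F [-7.5  1.7 14.3] w 0.0111 gf 43.6 q7 [ 0.05 -0.3 ] | shift [-0.0014 -0.062   0.0014] turn 0.1
```

```bash
python3 -m inch '[[0,0.003,-0.002,0],[0,0,0,0],[0,0,0,0]]' && python3 -m inch '[[0,0,0,0],[0,0,0,0],[0,0,0,0]]' 0.04 && python3 -m inch '[[0,0,-0.02,0],[0,0,-0.04,0],[0,0,-0.045,0],[0,0,-0.045,0],[0,0,0,0]]'; python3 go.py .632 -.172 .23 96.6
```

```text
t: 17.7
eef_pos: [0.5505, 0.0506, 0.0794]
tool_rot: [-0.002, 0.665, 0.747, -0.002]
contact_force: [-9.9, 1.7, 3.3]
gripper_width: 0.13
grasp_force: 42.0
t: 18.0
eef_pos: [0.5548, 0.0498, 0.0804]
tool_rot: [0.0, 0.665, 0.747, 0.0]
contact_force: [0.1, 0.3, -0.3]
gripper_width: 0.468
grasp_force: 0.0
t: 18.5
eef_pos: [0.5583, 0.0508, 0.2369]
tool_rot: [0.004, 0.665, 0.747, 0.005]
contact_force: [0.4, 0.4, -0.2]
gripper_width: 0.47
grasp_force: 0.0
t 18.5 pos [0.5583 0.0508 0.2369] yaw 96.6 tilt [ 0.012  0.002 -1.   ] F [ 0.4  0.4 -0.2] w 0.0401 gf 0.0 q7 [ 0.1  -0.21] | shift [-0.2298  0.0476  0.0075] turn -0.0
```

```bash
python3 -m inch '[[-0.046,0.01,0,0],[-0.046,0.01,0,0],[-0.046,0.01,0,0],[-0.046,0.01,0,0],[-0.046,0.008,0.01,0],[0,0,0,0],[0,0,0,0]]' 0 20; python3 -c "
from det import *
det('d5.png')
go(.632,-.172,.193,96.6)"
```

```text
t: 19.2
eef_pos: [0.628, -0.1747, 0.2189]
tool_rot: [-0.0, 0.666, 0.746, -0.0]
contact_force: [0.7, 0.9, 0.2]
gripper_width: 0.002
grasp_force: 0.0
42 px [366.  94.] xy [ 0.7983 -0.2609] yaw -43.0 sd [0.0036 0.0066]
161 px [332. 120.] xy [ 0.7279 -0.1731] yaw -6.0 sd [0.008  0.0115]
414 px [ 82. 192.] xy [0.5329 0.4372] yaw 8.0 sd [0.0024 0.0897]
54 px [338. 141.] xy [ 0.6733 -0.1885] yaw 17.0 sd [0.0039 0.0078]
146 px [279. 168.] xy [ 0.602  -0.0419] yaw 8.0 sd [0.0071 0.0106]
150 px [282. 197.] xy [ 0.5302 -0.0516] yaw 9.0 sd [0.0071 0.0105]
156 px [284. 227.] xy [ 0.4577 -0.0571] yaw 7.0 sd [0.0072 0.0106]
296 px [256. 380.] xy [0.1055 0.002 ] yaw -89.0 sd [0.0047 0.0274]
t 19.2 pos [ 0.6283 -0.1726  0.2194] yaw 96.6 tilt [-0.001  0.001 -1.   ] F [-0.2  0.5  0.6] w 0.0002 gf 0.0 q7 [0.37 0.17] | shift [0.0001 0.0038 0.0264] turn -0.0
```

```bash
python3 -c "
import cv2;im=cv2.imread('pics/d5.png');cv2.imwrite('pics/c5.png',cv2.resize(im[130:260,170:360],None,fx=4,fy=4,interpolation=cv2.INTER_CUBIC))"
```

```text
(no output)
```

View pics/c5.png

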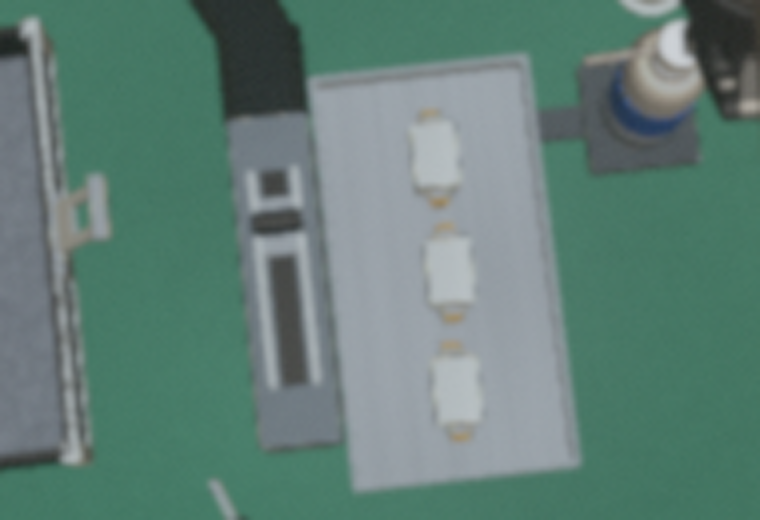

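The grip has moved to the far end of the slot at (277,220), so the gate is open. All three modules lie in the tray. Pressing the cap now.

```bash
python3 -m inch '[[0,0.004,0.015,0],[0,0,0.011,0],[0,0,0.005,0],[0,0,0.005,0],[0,0,0.003,0],[0,0,0,0]]'
```

```text
t: 19.85
eef_pos: [0.6325, -0.1706, 0.185]
tool_rot: [0.0, 0.665, 0.747, 0.0]
contact_force: [-11.6, 3.5, 27.9]
gripper_width: 0.002
grasp_force: 13.8
```

```bash
python3 -m inch '[[0,0,0,0],[0,0,0,0]]' && python3 -m inch '[[0,0,-0.02,0],[0,0,-0.03,0],[0,0,-0.02,0],[0,0,0,0]]'; python3 go.py .5585 .051 .22 96.6
```

```text
t: 20.05
eef_pos: [0.6325, -0.1706, 0.185]
tool_rot: [0.0, 0.665, 0.747, 0.0]
contact_force: [-11.4, 4.8, 27.3]
gripper_width: 0.003
grasp_force: 13.6
t: 20.45
eef_pos: [0.6339, -0.1722, 0.254]
tool_rot: [0.002, 0.665, 0.747, 0.001]
contact_force: [-1.2, -0.3, 0.9]
gripper_width: 0.002
grasp_force: 0.0
t 20.4 pos [ 0.6339 -0.1722  0.254 ] yaw 96.7 tilt [ 0.005 -0.001 -1.   ] F [-1.2 -0.3  0.9] w 0.0002 gf 0.0 q7 [0.37 0.18] | shift [ 0.2305 -0.0492  0.0333] turn 0.1
```

```bash
python3 -m inch '[[0.046,-0.0115,0,0],[0.046,-0.0115,0,0],[0.046,-0.0115,0,0],[0.046,-0.0115,0,0],[0.046,-0.0115,0.02,0],[0,0,0.04,0],[0,0,0.04,0],[0,0,0,0]]' 0.04 40; python3 go.py .5505 .0507 .078 96.6
```

```text
t: 21.25
eef_pos: [0.5444, 0.0478, 0.1459]
tool_rot: [-0.004, 0.664, 0.747, -0.004]
contact_force: [-0.0, -0.8, -0.3]
gripper_width: 0.47
grasp_force: 0.0
t 21.2 pos [0.5444 0.0478 0.1459] yaw 96.7 tilt [-0.011 -0.002 -1.   ] F [-0.  -0.8 -0.3] w 0.0401 gf 0.0 q7 [ 0.08 -0.25] | shift [0.0022 0.0072 0.0678] turn 0.1
```

```bash
python3 -m inch '[[0.002,0.003,0.02,0],[0,0,0.025,0],[0,0,0.022,0],[0,0,0,0]]' && python3 -m inch '[[0,0,0,0],[0,0,0,0],[0,0,0,0],[0,0,0,0]]' 0.004 40 && python3 -m inch '[[0,-0.015,0,0],[0,-0.015,0,0],[0,-0.015,0,0],[0,-0.015,0,0],[0,-0.006,0,0],[0,0,0,0],[0,0,0,0]]'; python3 go.py .489 .042 .078 96.6
```

```text
t: 21.65
eef_pos: [0.5505, 0.0499, 0.083]
tool_rot: [-0.001, 0.665, 0.747, -0.002]
contact_force: [-0.3, 0.1, 0.0]
gripper_width: 0.47
grasp_force: 0.0
t: 22.05
eef_pos: [0.5506, 0.0502, 0.0861]
tool_rot: [-0.0, 0.665, 0.747, -0.001]
contact_force: [-7.5, -0.4, 7.5]
gripper_width: 0.127
grasp_force: 39.6
t: 22.75
eef_pos: [0.4906, 0.0423, 0.0862]
tool_rot: [0.003, 0.665, 0.747, 0.003]
contact_force: [9.2, -3.4, -9.8]
gripper_width: 0.126
grasp_force: 41.1
t 22.8 pos [0.4906 0.0423 0.0862] yaw 96.6 tilt [ 0.008  0.001 -1.   ] F [ 9.2 -3.4 -9.8] w 0.0107 gf 41.1 q7 [ 0.07 -0.32] | shift [-0.0001 -0.0017  0.0082] turn -0.0
```

```bash
python3 -m inch '[[0,0,0,0],[0,0,0,0],[0,0,0,0]]' 0.05 && python3 -m inch '[[0,0,-0.03,0],[0,0,-0.04,0],[-0.033,-0.018,-0.01,0],[-0.033,-0.018,0,0],[-0.035,-0.01,0,0],[0,0,0,8.2],[0,0,0,8.2],[0,0,0,8.2],[0,0,0,8.2]]' && python3 -m inch '[[0,0,0,8.2],[0,0,0,8.2],[0,0,0,8.2],[0,0,0,8.2],[0,0,0,8.2],[0,0,0,8.2],[0,0,0,8.2],[0,0,0,0]]'; python3 go.py .4577 -.0571 .024 7
```

```text
t: 23.05
eef_pos: [0.4865, 0.0431, 0.0851]
tool_rot: [0.0, 0.665, 0.747, 0.0]
contact_force: [0.0, 1.0, 0.6]
gripper_width: 0.578
grasp_force: 0.0
t: 23.95
eef_pos: [0.4521, -0.0626, 0.1648]
tool_rot: [-0.0, 0.85, 0.526, 0.0]
contact_force: [-0.6, 0.6, -0.3]
gripper_width: 0.585
grasp_force: 0.0
t: 24.75
eef_pos: [0.4522, -0.0624, 0.1647]
tool_rot: [-0.0, 0.998, 0.056, -0.0]
contact_force: [-0.0, 0.0, 0.2]
gripper_width: 0.586
grasp_force: 0.0
t 24.8 pos [ 0.4522 -0.0624  0.1647] yaw 6.4 tilt [-0.  0. -1.] F [-0.   0.   0.2] w 0.05 gf 0.0 q7 [ 0.07 -1.49] | shift [ 0.0061 -0.0047  0.1407] turn -0.6
```

```bash
python3 -m inch '[[0.006,-0.005,0.045,0],[0,0,0.045,0],[0,0,0.035,0],[0,0,0.014,0],[0,0,0,0]]' && python3 -m inch '[[0,0,0,0],[0,0,0,0],[0,0,0,0],[0,0,0,0]]' 0.01 50 && python3 -m inch '[[0,0,-0.03,0],[0,0,-0.045,0],[0,0,-0.045,0],[0,0,-0.045,0],[0,0,0,0]]'; python3 -c "
from det import *
det('d6.png')
go(.452,.2385,.19,7.7)"
```

```text
t: 25.25
eef_pos: [0.4561, -0.0568, 0.0237]
tool_rot: [-0.0, 0.998, 0.058, -0.002]
contact_force: [-0.7, 0.3, 0.1]
gripper_width: 0.585
grasp_force: 0.0
t: 25.65
eef_pos: [0.4587, -0.0572, 0.0266]
tool_rot: [0.0, 0.998, 0.056, 0.001]
contact_force: [-2.4, -1.0, 7.3]
gripper_width: 0.319
grasp_force: 50.4
t: 26.15
eef_pos: [0.4615, -0.0573, 0.1967]
tool_rot: [0.0, 0.998, 0.056, 0.006]
contact_force: [1.9, -0.7, -0.9]
gripper_width: 0.316
grasp_force: 49.5
251 px [334. 121.] xy [ 0.7259 -0.1789] yaw -12.0 sd [0.0111 0.0127]
415 px [ 82. 192.] xy [0.5336 0.4374] yaw 8.0 sd [0.0024 0.0896]
99 px [340. 141.] xy [ 0.6746 -0.1938] yaw 40.0 sd [0.0069 0.0074]
58 px [279. 164.] xy [ 0.6127 -0.0425] yaw 70.0 sd [0.0044 0.0075]
45 px [273. 222.] xy [ 0.4681 -0.0312] yaw -25.0 sd [0.0036 0.0064]
263 px [254. 380.] xy [0.1057 0.0082] yaw -87.0 sd [0.0046 0.0238]
t 26.2 pos [ 0.4598 -0.0572  0.194 ] yaw 6.4 tilt [ 0.008 -0.    -1.   ] F [ 0.1 -0.9 -1.2] w 0.0268 gf 49.5 q7 [ 0.07 -1.49] | shift [ 0.0253 -0.2948  0.0038] turn -1.3
```

```bash
python3 -m inch '[[0.0042,-0.049,0,-0.3],[0.0042,-0.049,0,-0.3],[0.0042,-0.049,0,-0.3],[0.0042,-0.049,0,-0.4],[0.0042,-0.049,0,0],[0.0042,-0.049,0,0],[0,0,0,0],[0,0,0,0]]'; python3 -c "
from det import *
det('d7.png')
go(.452,.2385,.032,7.7)"
```

```text
t: 27.0
eef_pos: [0.445, 0.2384, 0.1893]
tool_rot: [0.0, 0.998, 0.069, -0.001]
contact_force: [0.5, -0.6, -0.9]
gripper_width: 0.312
grasp_force: 49.6
221 px [334. 120.] xy [ 0.7278 -0.1794] yaw 49.0 sd [0.0107 0.0109]
95 px [ 79. 148.] xy [0.6432 0.453 ] yaw 8.0 sd [0.0018 0.0278]
92 px [340. 141.] xy [ 0.6748 -0.1939] yaw 66.0 sd [0.0066 0.0071]
127 px [279. 168.] xy [ 0.6019 -0.0425] yaw 4.0 sd [0.0064 0.0102]
137 px [282. 197.] xy [ 0.5299 -0.0523] yaw 8.0 sd [0.0067 0.0103]
285 px [256. 380.] xy [0.1053 0.0024] yaw -89.0 sd [0.0046 0.0267]
t 27.1 pos [0.4454 0.2367 0.1894] yaw 7.7 tilt [-0.002 -0.002 -1.   ] F [-0.1 -0.7 -0.7] w 0.0266 gf 49.6 q7 [-0.38 -2.14] | shift [ 0.0071 -0.0011  0.1574] turn 0.0
```

```bash
python3 -m inch '[[0.007,-0.001,0.045,0],[0,0,0.045,0],[0,0,0.04,0],[0,0,0.02,0],[0,0,0.008,0],[0,0,0,0]]' && python3 -m inch '[[0,0,0,0],[0,0,0,0],[0,0,0,0]]' 0.05 && python3 -m inch '[[0,0,-0.04,0],[0,0,-0.045,0],[0,0,-0.045,0],[0,0,-0.035,0],[0,0,0,0]]'; python3 go.py .5300 -.0517 .19 8
```

```text
t: 27.65
eef_pos: [0.4526, 0.2378, 0.0317]
tool_rot: [0.001, 0.998, 0.066, -0.001]
contact_force: [1.1, 0.1, -0.1]
gripper_width: 0.316
grasp_force: 49.6
t: 27.95
eef_pos: [0.4538, 0.24, 0.0337]
tool_rot: [-0.001, 0.998, 0.067, 0.001]
contact_force: [-0.1, -0.5, -1.1]
gripper_width: 0.581
grasp_force: 0.0
t: 28.45
eef_pos: [0.4557, 0.2415, 0.2034]
tool_rot: [-0.002, 0.998, 0.067, 0.005]
contact_force: [0.7, -0.2, 0.3]
gripper_width: 0.584
grasp_force: 0.0
t 28.4 pos [0.4557 0.2415 0.2034] yaw 7.7 tilt [ 0.01   0.005 -1.   ] F [ 0.7 -0.2  0.3] w 0.0499 gf 0.0 q7 [-0.37 -2.14] | shift [0.0341 0.3006 0.0126] turn -0.3
```

```bash
python3 -m inch '[[0.005,0.0495,0,0],[0.005,0.0495,0,0],[0.005,0.0495,0,0],[0.005,0.0495,0,0],[0.007,0.0495,0,0],[0.008,0.0495,0,0],[0,0.003,0.013,0],[0,0,0,0],[0,0,0,0]]'; python3 -c "
from det import *
det('d8.png')
go(.5302,-.0517,.024,7.7)"
```

```text
t: 29.35
eef_pos: [0.5272, -0.0514, 0.1841]
tool_rot: [-0.0, 0.998, 0.068, -0.001]
contact_force: [0.3, -0.5, 0.3]
gripper_width: 0.589
grasp_force: 0.0
240 px [334. 120.] xy [ 0.7267 -0.1799] yaw 5.0 sd [0.0105 0.0124]
415 px [ 82. 192.] xy [0.5336 0.4373] yaw 8.0 sd [0.0024 0.0896]
100 px [340. 141.] xy [ 0.6745 -0.1938] yaw 32.0 sd [0.0069 0.0074]
147 px [161. 227.] xy [0.4519 0.2386] yaw 4.0 sd [0.0068 0.0104]
246 px [253. 380.] xy [0.1056 0.0104] yaw -86.0 sd [0.0047 0.0223]
t 29.4 pos [ 0.5276 -0.0509  0.1845] yaw 7.9 tilt [-0.     0.001 -1.   ] F [0.2 0.1 0.6] w 0.0499 gf 0.0 q7 [ 0.08 -1.5 ] | shift [0.0025 0.0013 0.1605] turn 0.2
```

Module 1 is in the case at (0.452, 0.239). Picking the second one.

```bash
python3 -m inch '[[0.003,0.001,0.045,0],[0,0,0.045,0],[0,0,0.045,0],[0,0,0.024,0],[0,0,0,0]]' && python3 -m inch '[[0,0,0,0],[0,0,0,0],[0,0,0,0],[0,0,0,0]]' 0.01 50 && python3 -m inch '[[0,0,-0.03,0],[0,0,-0.045,0],[0,0,-0.045,0],[0,0,-0.045,0],[0,0,0,0]]'; python3 go.py .531 .249 .19 7.7
```

```text
t: 29.9
eef_pos: [0.5285, -0.0512, 0.0229]
tool_rot: [-0.001, 0.998, 0.069, -0.003]
contact_force: [-0.2, 0.1, 0.6]
gripper_width: 0.583
grasp_force: 0.0
t: 30.3
eef_pos: [0.5324, -0.0532, 0.0273]
tool_rot: [0.0, 0.998, 0.067, 0.002]
contact_force: [-1.2, 1.3, 8.5]
gripper_width: 0.314
grasp_force: 50.4
t: 30.8
eef_pos: [0.535, -0.0535, 0.1976]
tool_rot: [0.001, 0.998, 0.067, 0.006]
contact_force: [0.2, 0.3, -0.2]
gripper_width: 0.316
grasp_force: 49.4
t 30.8 pos [ 0.535  -0.0535  0.1976] yaw 7.7 tilt [ 0.013 -0.    -1.   ] F [ 0.2  0.3 -0.2] w 0.027 gf 49.4 q7 [ 0.09 -1.5 ] | shift [ 0.0364 -0.3004  0.0075] turn -0.0
```

```bash
python3 -m inch '[[0.006,-0.049,0,0],[0.006,-0.049,0,0],[0.006,-0.049,0,0],[0.006,-0.049,0,0],[0.006,-0.049,0,0],[0.006,-0.049,0,0],[0,-0.006,0,0],[0,0,0,0],[0,0,0,0]]'; python3 -c "
from det import *
det('d9.png')
go(.531,.249,.031,7.7)"
```

```text
t: 31.7
eef_pos: [0.5265, 0.2469, 0.1902]
tool_rot: [0.001, 0.998, 0.067, -0.0]
contact_force: [-0.8, 0.0, 0.1]
gripper_width: 0.314
grasp_force: 49.5
208 px [334. 120.] xy [ 0.7278 -0.1795] yaw 66.0 sd [0.0101 0.0107]
91 px [340. 141.] xy [ 0.6749 -0.194 ] yaw 61.0 sd [0.0065 0.0072]
112 px [279. 168.] xy [ 0.6014 -0.0425] yaw 1.0 sd [0.0061 0.0096]
276 px [256. 380.] xy [0.1052 0.0019] yaw -89.0 sd [0.0046 0.0264]
t 31.8 pos [0.5267 0.2463 0.1903] yaw 7.6 tilt [-0.    -0.002 -1.   ] F [-0.6  0.  -0.1] w 0.0272 gf 49.5 q7 [-0.37 -2.08] | shift [ 0.0046 -0.0023  0.1593] turn -0.1
```

```bash
python3 -m inch '[[0.005,-0.002,0.045,0],[0,0,0.045,0],[0,0,0.04,0],[0,0,0.02,0],[0,0,0.008,0],[0,0,0,0]]' && python3 -m inch '[[0,0,0,0],[0,0,0,0],[0,0,0,0]]' 0.05 && python3 -m inch '[[0,0,-0.04,0],[0,0,-0.045,0],[0,0,-0.045,0],[0,0,-0.035,0],[0,0,0,0]]'; python3 go.py .602 -.042 .19 7.7
```

```text
t: 32.35
eef_pos: [0.5311, 0.2496, 0.0319]
tool_rot: [0.001, 0.998, 0.066, -0.001]
contact_force: [0.2, 0.1, 0.4]
gripper_width: 0.315
grasp_force: 49.5
t: 32.65
eef_pos: [0.532, 0.2517, 0.0339]
tool_rot: [-0.0, 0.998, 0.067, 0.001]
contact_force: [-0.9, 0.7, -0.3]
gripper_width: 0.582
grasp_force: 0.0
t: 33.15
eef_pos: [0.534, 0.2532, 0.2041]
tool_rot: [-0.002, 0.998, 0.067, 0.005]
contact_force: [0.5, 1.3, 0.8]
gripper_width: 0.586
grasp_force: 0.0
t 33.1 pos [0.534  0.2532 0.2041] yaw 7.7 tilt [ 0.01   0.005 -1.   ] F [0.5 1.3 0.8] w 0.05 gf 0.0 q7 [-0.36 -2.08] | shift [0.0276 0.3018 0.0132] turn 0.0
```

```bash
python3 -m inch '[[0.0045,0.0495,0,0],[0.0045,0.0495,0,0],[0.0045,0.0495,0,0],[0.0045,0.0495,0,0],[0.005,0.0495,0,0],[0.005,0.0495,0,0],[0,0.004,0.013,0],[0,0,0,0],[0,0,0,0]]'; python3 -c "
from det import *
det('d10.png')
go(.602,-.042,.024,7.7)"
```

```text
t: 34.05
eef_pos: [0.5987, -0.0416, 0.1842]
tool_rot: [-0.0, 0.998, 0.068, -0.001]
contact_force: [-0.2, 0.5, -0.0]
gripper_width: 0.584
grasp_force: 0.0
232 px [335. 121.] xy [ 0.7264 -0.1807] yaw -1.0 sd [0.0099 0.0129]
418 px [ 82. 192.] xy [0.5332 0.4373] yaw 8.0 sd [0.0024 0.0895]
100 px [340. 141.] xy [ 0.6745 -0.1938] yaw 32.0 sd [0.0069 0.0074]
141 px [158. 195.] xy [0.5304 0.2505] yaw 1.0 sd [0.0068 0.0104]
144 px [163. 227.] xy [0.4513 0.2342] yaw 9.0 sd [0.0067 0.0104]
267 px [254. 380.] xy [0.1057 0.0072] yaw -87.0 sd [0.0046 0.0241]
t 34.1 pos [ 0.599  -0.0409  0.1846] yaw 7.9 tilt [-0.     0.001 -1.   ] F [-0.2  0.5 -0.2] w 0.0498 gf 0.0 q7 [ 0.07 -1.53] | shift [0.0028 0.0016 0.1606] turn 0.2
```

```bash
python3 -m inch '[[0.003,0.001,0.045,0],[0,0,0.045,0],[0,0,0.045,0],[0,0,0.024,0],[0,0,0,0]]' && python3 -m inch '[[0,0,0,0],[0,0,0,0],[0,0,0,0],[0,0,0,0]]' 0.01 50 && python3 -m inch '[[0,0,-0.03,0],[0,0,-0.045,0],[0,0,-0.045,0],[0,0,-0.045,0],[0,0,0,0]]'; python3 go.py .6105 .260 .19 7.7
```

```text
t: 34.6
eef_pos: [0.5997, -0.0413, 0.0224]
tool_rot: [-0.001, 0.998, 0.069, -0.003]
contact_force: [-0.8, 0.1, 0.4]
gripper_width: 0.588
grasp_force: 0.0
t: 35.0
eef_pos: [0.6039, -0.0434, 0.0276]
tool_rot: [-0.0, 0.998, 0.067, 0.002]
contact_force: [-1.7, 1.7, 8.1]
gripper_width: 0.315
grasp_force: 51.2
t: 35.5
eef_pos: [0.6066, -0.0438, 0.1984]
tool_rot: [0.001, 0.998, 0.067, 0.007]
contact_force: [1.3, -0.6, -0.7]
gripper_width: 0.318
grasp_force: 50.3
t 35.5 pos [ 0.6066 -0.0438  0.1984] yaw 7.7 tilt [ 0.013 -0.    -1.   ] F [ 1.3 -0.6 -0.7] w 0.0272 gf 50.3 q7 [ 0.08 -1.53] | shift [ 0.0445 -0.3006  0.0084] turn -0.0
```

```bash
python3 -m inch '[[0.0073,-0.049,0,0],[0.0073,-0.049,0,0],[0.0073,-0.049,0,0],[0.0073,-0.049,0,0],[0.0073,-0.049,0,0],[0.0073,-0.049,0,0],[0,-0.006,0,0],[0,0,0,0],[0,0,0,0]]'; python3 -c "
from det import *
det('d11.png')
go(.6105,.26,.031,7.7)"
```

```text
t: 36.4
eef_pos: [0.6057, 0.2576, 0.1902]
tool_rot: [0.001, 0.998, 0.067, -0.0]
contact_force: [0.2, -0.2, -1.4]
gripper_width: 0.315
grasp_force: 50.3
202 px [334. 120.] xy [ 0.7279 -0.1797] yaw 80.0 sd [0.0101 0.0104]
89 px [340. 141.] xy [ 0.675 -0.194] yaw 74.0 sd [0.0065 0.007 ]
120 px [ 84. 226.] xy [0.4505 0.4253] yaw 9.0 sd [0.0017 0.0345]
238 px [259. 380.] xy [ 0.1056 -0.0036] yaw 89.0 sd [0.0044 0.0226]
t 36.5 pos [0.6059 0.2569 0.1903] yaw 7.6 tilt [ 0.    -0.002 -1.   ] F [ 0.2 -0.5 -0.7] w 0.0265 gf 50.3 q7 [-0.36 -2.03] | shift [ 0.005  -0.0028  0.1593] turn -0.1
```

```bash
python3 -m inch '[[0.005,-0.003,0.045,0],[0,0,0.045,0],[0,0,0.04,0],[0,0,0.02,0],[0,0,0.008,0],[0,0,0,0]]' && python3 -m inch '[[0,0,0,0],[0,0,0,0],[0,0,0,0]]' 0.05 && python3 -m inch '[[0,0,-0.04,0],[0,0,-0.045,0],[0,0,-0.045,0],[0,0,-0.045,0],[0,0,-0.045,0],[0,0,-0.01,0],[0,0,0,0]]'; python3 go.py .5098 .4077 .26 7.7
```

```text
t: 37.05
eef_pos: [0.6103, 0.261, 0.0321]
tool_rot: [0.001, 0.998, 0.066, -0.0]
contact_force: [1.0, 0.4, 0.2]
gripper_width: 0.313
grasp_force: 50.3
t: 37.35
eef_pos: [0.6108, 0.2633, 0.0338]
tool_rot: [-0.0, 0.998, 0.067, 0.001]
contact_force: [-0.1, 0.3, -0.2]
gripper_width: 0.587
grasp_force: 0.0
t: 38.05
eef_pos: [0.6111, 0.2638, 0.2658]
tool_rot: [-0.001, 0.998, 0.067, 0.003]
contact_force: [0.8, 0.4, -1.0]
gripper_width: 0.587
grasp_force: 0.0
t 38.0 pos [0.6111 0.2638 0.2658] yaw 7.7 tilt [ 0.005  0.002 -1.   ] F [ 0.8  0.4 -1. ] w 0.0501 gf 0.0 q7 [-0.36 -2.02] | shift [-0.0811 -0.1562  0.0056] turn 0.0
```

```bash
python3 -m inch '[[-0.0203,-0.039,0,0],[-0.0203,-0.039,0,0],[-0.0203,-0.039,0,0],[-0.0203,-0.039,0,0],[0,0,0,0],[0,0,0,0]]' 0 20; python3 -c "
from det import *
det('d12.png')
snap('scene','s12.png')
r=load('d12.png')
im=cv2.imread('pics/d12.png');a=cv2.resize(im[110:270,60:260],(800,640))[:580]
cv2.imwrite('pics/c12.png',a)
go(.5098,.4077,.169,7.7)"
```

```text
t: 38.65
eef_pos: [0.5067, 0.4075, 0.2605]
tool_rot: [0.001, 0.998, 0.069, -0.001]
contact_force: [0.1, 0.0, -0.3]
gripper_width: 0.004
grasp_force: 0.0
242 px [334. 120.] xy [ 0.727  -0.1792] yaw 10.0 sd [0.0112 0.0116]
417 px [ 82. 192.] xy [0.5339 0.4374] yaw 8.0 sd [0.0024 0.0897]
99 px [340. 141.] xy [ 0.6746 -0.1938] yaw 40.0 sd [0.0069 0.0074]
141 px [156. 162.] xy [0.6107 0.2621] yaw 6.0 sd [0.007  0.0104]
141 px [158. 195.] xy [0.5304 0.2505] yaw 1.0 sd [0.0068 0.0104]
150 px [172. 228.] xy [0.4484 0.2123] yaw 6.0 sd [0.0068 0.0106]
296 px [256. 380.] xy [0.1055 0.002 ] yaw -89.0 sd [0.0047 0.0274]
t 38.8 pos [0.5091 0.4051 0.261 ] yaw 7.6 tilt [-0.001 -0.002 -1.   ] F [ 0.3 -0.9  0.1] w 0.0001 gf 0.0 q7 [-0.59 -2.3 ] | shift [ 0.0012 -0.0027  0.092 ] turn -0.1
```

View pics/c12.png

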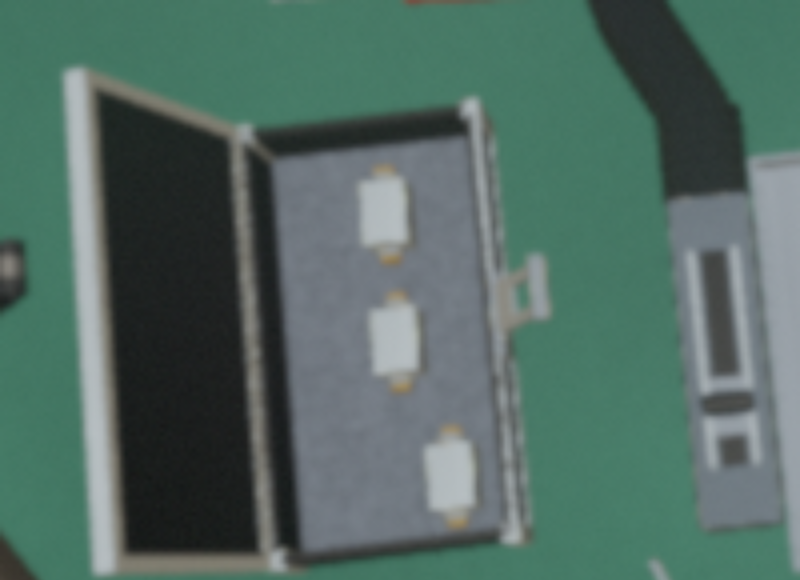

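All three modules are on the case floor: crop (383,212), (395,340) and (450,475). The third was knocked about 25 mm but is inside. The gate grip at (727,402) is back at its shut position. The lid's top edge is at y≈0.372, so I'll push from behind it.

```bash
python3 -m inch '[[0,-0.01,0,0],[0,0,0.035,0],[0,0,0.035,0],[0,0,0.022,0],[0,0,0,0],[0,0,0,0]]' && python3 -m inch '[[0,0.012,0,0],[0,0.012,0,0],[0,0.012,0,0],[0,0.012,0,0],[0,0.012,0,0],[0,0.012,0,0],[0,0.012,0,0]]'; python3 go.py .5098 .3 .169 7.7
```

```text
t: 39.35
eef_pos: [0.5078, 0.4166, 0.1707]
tool_rot: [0.0, 0.998, 0.067, -0.0]
contact_force: [-0.2, 1.2, 0.8]
gripper_width: 0.0
grasp_force: 0.0
t: 40.05
eef_pos: [0.5198, 0.3344, 0.1737]
tool_rot: [-0.002, 0.998, 0.068, 0.002]
contact_force: [-0.2, 2.3, 1.8]
gripper_width: -0.005
grasp_force: 1.3
t 40.0 pos [0.5198 0.3344 0.1737] yaw 7.8 tilt [ 0.005  0.004 -1.   ] F [-0.2  2.3  1.8] w -0.0005 gf 1.3 q7 [-0.49 -2.22] | shift [-0.0146  0.0328  0.0045] turn 0.1
```

```bash
python3 -m inch '[[0,0.012,0,0],[0,0.012,0,0],[0,0.012,0,0],[0,0.012,0,0],[0,0,0,0]]' ; python3 -m inch '[[0,0,0,0],[0,0,0,0],[0,-0.02,0,0],[0,-0.03,0,0],[0,-0.03,-0.02,0],[0,0,-0.04,0],[0,0,-0.04,0],[0,0,0,0],[0,0,0,0],[0,0,0,0]]';python3 -c "
from det import *
r=snap('scene','s13.png')['color'];cv2.imwrite('pics/c13.png',cv2.resize(cv2.imread('pics/s13.png')[100:260,260:440],(675,600)))
go(.5098,.3,.169,7.7)"
```

```text
t: 40.55
eef_pos: [0.5255, 0.2825, 0.17]
tool_rot: [0.001, 0.998, 0.066, -0.0]
contact_force: [0.4, -0.9, -1.0]
gripper_width: -0.001
grasp_force: 0.0
t: 41.55
eef_pos: [0.5135, 0.365, 0.2694]
tool_rot: [0.001, 0.998, 0.068, -0.001]
contact_force: [0.4, 0.6, -0.7]
gripper_width: 0.001
grasp_force: 0.0
t 41.6 pos [0.5135 0.3648 0.269 ] yaw 7.7 tilt [-0.002 -0.002 -1.   ] F [ 0.1 -0.8 -0. ] w 0.0001 gf 0.0 q7 [-0.53 -2.24] | shift [-0.0122  0.0635  0.1001] turn 0.0
```

View pics/c13.png

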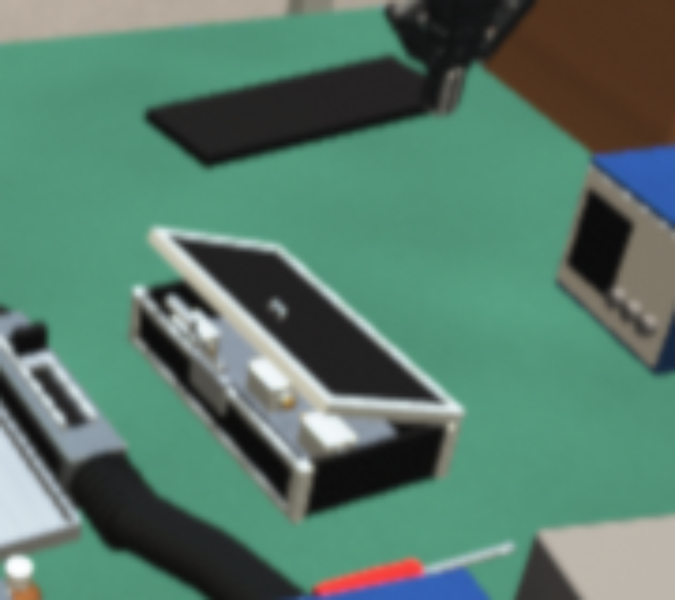

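```bash
python3 -m inch '[[0,0.049,0,0],[0,0.049,0,0],[0,0.049,0,0],[0,0.049,0,0],[0,0.049,0,0],[0,0.02,0,0],[0,0,0,0],[0,0,0,0],[0,0,0,0],[0,0,0,0],[0,0,0,0],[0,0,0,0]]'; python3 -m inch '[[0,0,0,0],[0,0,0,0],[0,0,0,0],[0,0,0,0],[0,0,0,0],[0,0,0,0],[0,0,0,0],[0,0,0,0],[0,0,0,0],[0,0,0,0],[0,0,0,0],[0,0,0,0]]'; python3 -c "
from det import *
a=np.radians(97.7);Rc=np.array([[np.cos(a),-np.sin(a)],[np.sin(a),np.cos(a)]]);tc=np.array([.5312,.2492])
r=load('top0.png')
for z in np.arange(.07,.14,.01):
    b=Rc.T@(px2w(r,194.8,181.4,z)[:2]-tc); print(z.round(2),b.round(4),'theta from x',np.arccos(np.clip((-.076-b[0])/.062,-1,1)).round(2),'zpred',(.07+.062*np.sqrt(max(0,1-((-.076-b[0])/.062)**2))).round(3))
im=cv2.imread('pics/'+'s13.png')
r=snap('scene','s14.png');cv2.imwrite('pics/c14.png',cv2.resize(cv2.imread('pics/s14.png')[140:240,280:380],(600,600),interpolation=cv2.INTER_CUBIC))
go(.5513,.1006,.135,7.7)"
```

```text
t: 42.8
eef_pos: [0.5497, 0.1033, 0.2705]
tool_rot: [-0.0, 0.998, 0.068, -0.0]
contact_force: [0.1, -0.8, 0.2]
gripper_width: -0.004
grasp_force: 0.0
t: 44.0
eef_pos: [0.5498, 0.1026, 0.2705]
tool_rot: [-0.0, 0.998, 0.067, -0.0]
contact_force: [-0.8, -0.8, 0.2]
gripper_width: 0.0
grasp_force: 0.0
0.07 [-0.0954 -0.0136] theta from x 1.25 zpred 0.129
0.08 [-0.0966 -0.0116] theta from x 1.23 zpred 0.128
0.09 [-0.0979 -0.0097] theta from x 1.21 zpred 0.128
0.1 [-0.0992 -0.0077] theta from x 1.19 zpred 0.127
0.11 [-0.1005 -0.0058] theta from x 1.16 zpred 0.127
0.12 [-0.1018 -0.0038] theta from x 1.14 zpred 0.126
0.13 [-0.1031 -0.0018] theta from x 1.12 zpred 0.126
0.14 [-1.044e-01  1.000e-04] theta from x 1.1 zpred 0.125
t 44.0 pos [0.5498 0.1026 0.2705] yaw 7.7 tilt [-0.  0. -1.] F [ 0.2  0.5 -0.7] w 0.0001 gf 0.0 q7 [-0.16 -1.78] | shift [0.0012 0.0022 0.1355] turn 0.0
```

View pics/c14.png

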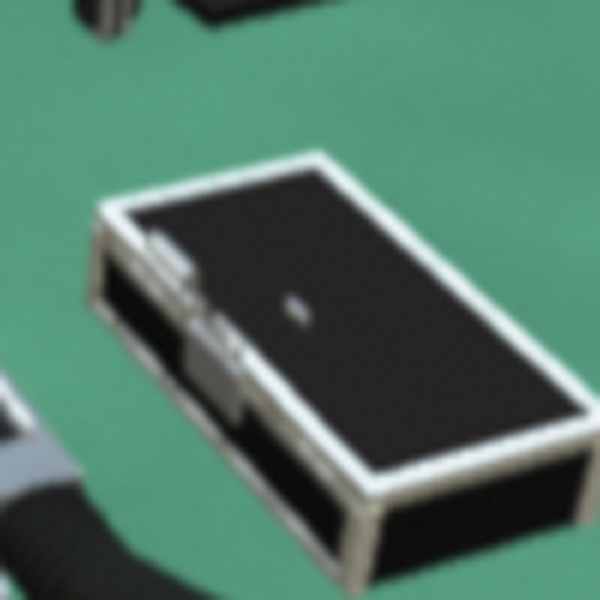

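The lid is shut, with the catch at (298,310). The hasp is still up front at about 1.12 rad. I'll push its bar over now.

```bash
python3 -m inch '[[0,0,0.05,0],[0,0,0.05,0],[0,0,0.045,0],[0,0,0,0],[0,0,0,0]]' && python3 -m inch '[[0,-0.015,0,0],[0,-0.015,0,0],[0,-0.015,0,0],[0,-0.015,0,0],[0,-0.015,0,0],[0,-0.015,0,0],[0,-0.008,0.006,0],[0,-0.008,0.008,0],[0,0,0,0]]'; python3 go.py .533 .233 .16 7.7
```

```text
t: 44.55
eef_pos: [0.55, 0.1026, 0.126]
tool_rot: [0.0, 0.998, 0.067, -0.0]
contact_force: [0.7, 0.2, 0.4]
gripper_width: -0.001
grasp_force: 0.0
t: 45.45
eef_pos: [0.5343, 0.2089, 0.11]
tool_rot: [0.0, 0.998, 0.068, -0.001]
contact_force: [-0.0, -1.0, -0.4]
gripper_width: 0.002
grasp_force: 0.0
t 45.5 pos [0.5343 0.2089 0.11  ] yaw 7.8 tilt [-0.002 -0.    -1.   ] F [-0.  -1.  -0.4] w 0.0002 gf 0.0 q7 [-0.35 -2.01] | shift [ 0.0019 -0.0241 -0.05  ] turn 0.1
```

Now lift, move over the bar and press it down.

```bash
python3 -m inch '[[0,0.015,0,0],[0,0,-0.03,0],[0,0,-0.025,0],[0,-0.02,0,0],[0,-0.02,0,0],[0,0,0,0]]'; python3 -c "
from det import *
snap('scene','s15.png');cv2.imwrite('pics/c15.png',cv2.resize(cv2.imread('pics/s15.png')[130:240,280:390],(600,600),interpolation=cv2.INTER_CUBIC))
go(.533,.235,.087,7.7)"
```

```text
t: 46.05
eef_pos: [0.5321, 0.2335, 0.1669]
tool_rot: [-0.001, 0.998, 0.068, 0.0]
contact_force: [0.4, 0.1, 0.0]
gripper_width: 0.003
grasp_force: 0.0
t 46.1 pos [0.5323 0.2317 0.1665] yaw 7.7 tilt [-0. -0. -1.] F [0.1 0.  0.1] w -0.0001 gf 0.0 q7 [-0.37 -2.04] | shift [ 0.0011 -0.0032  0.0795] turn 0.0
```

View pics/c15.png

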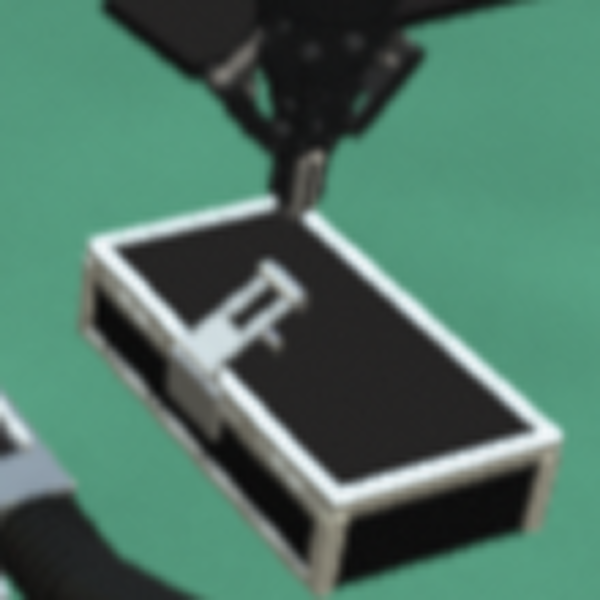

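The hasp is swung over the lid with its bar still raised (at (285,283)) and the fingertips above it. Pressing it down.

```bash
python3 -m inch '[[0,-0.002,0.03,0],[0,0,0.015,0],[0,0,0.012,0],[0,0,0.01,0],[0,0,0.008,0],[0,0,0.005,0],[0,0,0,0],[0,0,0,0]]'
```

```text
t: 46.9
eef_pos: [0.5325, 0.2332, 0.0869]
tool_rot: [0.001, 0.998, 0.067, 0.0]
contact_force: [0.3, -2.7, 3.4]
gripper_width: 0.002
grasp_force: 2.3
```

```bash
python3 -m inch '[[0,0,0.003,0],[0,0,0,0],[0,0,0,0]]'; python3 -m inch '[[0,0,-0.03,0],[0,0,-0.045,0],[0,0,-0.045,0],[0,0.045,-0.045,0],[0,0.045,0,0],[0,0.045,0,0],[0,0.045,0,0],[0,0.045,0,0],[0,0,0,0]]'; python3 -c "
from det import *
snap('scene','s16.png');det('d16.png')
a=cv2.resize(cv2.imread('pics/s16.png')[130:240,280:390],(400,400),interpolation=cv2.INTER_CUBIC)
b=cv2.resize(cv2.imread('pics/d16.png')[130:260,110:240],(400,400),interpolation=cv2.INTER_CUBIC)
cv2.imwrite('pics/c16.png',np.hstack([a,b]))
go(.533,.235,.087,7.7)"
```

```text
t: 47.2
eef_pos: [0.5333, 0.2329, 0.0853]
tool_rot: [0.001, 0.998, 0.067, 0.001]
contact_force: [-2.6, -6.5, 14.7]
gripper_width: 0.0
grasp_force: 8.7
t: 48.1
eef_pos: [0.5615, 0.0129, 0.2389]
tool_rot: [0.002, 0.998, 0.062, 0.0]
contact_force: [0.9, -0.2, -0.5]
gripper_width: -0.001
grasp_force: 0.0
194 px [334. 120.] xy [ 0.728  -0.1791] yaw 31.0 sd [0.01   0.0102]
89 px [340. 141.] xy [ 0.675 -0.194] yaw 74.0 sd [0.0065 0.007 ]
t 48.2 pos [0.561  0.02   0.2389] yaw 7.6 tilt [ 0.  0. -1.] F [-0.7  1.7 -0.4] w 0.0001 gf 0.0 q7 [-0.06 -1.62] | shift [ 0.0005 -0.2168  0.1519] turn -0.1
```

View pics/c16.png

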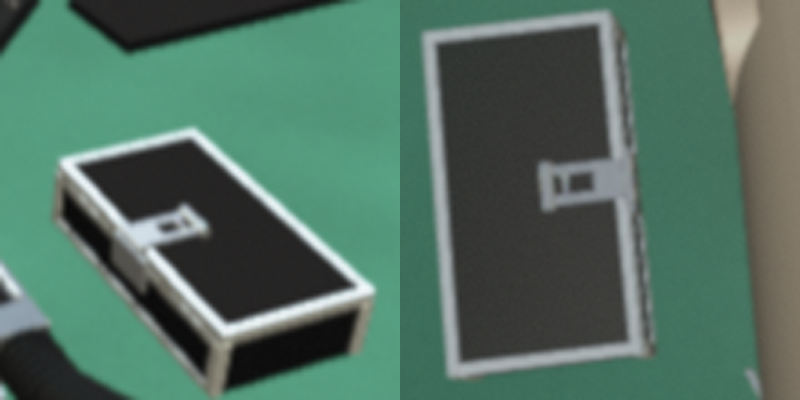

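The lid is shut and the hasp lies flat over the catch in both views. Handing in.

```bash
python3 -m inch '[[0,0,0,0],[0,0,0,0],[0,0,0,0]]' >/dev/null; python3 -c "
from station import bot
print(bot.hand_in())"
```

```text
the job is handed in; nothing more can be done
None
```

The job is handed in at about 48 s of the 210 s: three modules dusted and laid in the case, gate shut again, lid shut and hasp over the catch; the hand-in returned no verdict.

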